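Reset the depth stop of a lab disc-punch press and lock it again

TASK

Reset the depth stop on top of the blue disc-punch press: slacken the orange jam-nut lever until the nut is free, turn the black stop knob until its white end points along the green line on the arm, then retighten the nut to about 0.5 N m, which is a 9 N push square on the ball at the lever's end (somebody overtightened it last time, so don't just put the lever back where it was). Don't heave on the lever (25 N is plenty), don't force the knob round while the nut holds it, and leave the other things on the bench alone.

Things in the scene. Friction and masses are not known exactly. Their poses are not given: they have to be found in the camera images.
- press: Blue bench press, bolted down. Origin on the bench under the vertical stop screw's axis; x axis from its front (ram, punch) to its back. Aluminium stop arm: top face 200 mm up, x -90 to +32 mm, y +-22 mm. Green line on the arm top, 23 to 51 mm from the screw axis along -x. Head top 165 mm, ram top 203 mm at x -68 mm; the press handle (-y side, below 180 mm) is not used.
- knob (a point): Centre of the black stop knob on top of the stop screw, on its axis: bar 48 mm long, 13 mm thick, with a round boss 15 mm across in the middle, 24 mm high, from 226.5 to 250.5 mm above the bench at setting 0. Pinch it across its thickness from above, tips no lower than 229 mm. One end is white: the pointer.
- screw (a joint): Angle of stop screw and knob (rad), counter-clockwise from above positive. 0: white end points along the green line (-x of the press). Starts at 0.8 to 2.0, so turn it clockwise. Right-hand thread, 3 mm a turn. Nut free: turns with about 0.06 N m. Nut tight: held fast. It stays where it is left; working the nut shifts it by less than 0.05.
- lever_ball (a point): Centre of the orange ball, 16 mm across, at the end of the jam nut's lever (11 mm round bar), 60 mm from the screw axis, 216 mm above the bench. Starts on the right (-y) side of the press, the tight side. On its way counter-clockwise round the right, rear and left nothing but the arm (200 mm) comes near; tips may go down to 204 mm beside the ball.
- nut: Orange jam nut under the knob, hub 32 mm wide, 203 to 219 mm up. Origin on the screw axis at bench height; x axis along the lever. Clockwise from above tightens. 7 to 22 N on the ball breaks it loose; it is free 0.6 to 1.1 rad on (push under 1 N). Back clockwise it swings freely, meets the washer at an angle that differs each time, then the push grows about 25 N per rad. It stays where left.
- washer: Steel washer under the nut, 35 mm across, 3 mm thick, 200 to 203 mm up, origin at the middle of its underside. Two ears at +-y, bent up to 205.5 mm, sit in dark steel keyways on the arm, so it does not turn.
- well_plate_mid (a point): Bystander: lidded clear six-well plate, 127.5 x 85.5 x 19 mm, its centre.
- forceps: Bystander: steel forceps lying on the bench, 135 mm long, 9 mm high, origin at the underside of the middle.
- marker_pen: Bystander: grey marker pen lying on the bench, 136 mm long, 12 mm thick, origin at the underside of the middle.
- beaker: Bystander: small glass beaker, 52 mm diameter, 70 mm high, origin under its foot.

How it is judged:
By the outcome, as a careful person would: the job done as asked, in the order asked, and still so for the second after the job is handed in, with the robot touching nothing.
It also fails if it takes over 72 s, if anything falls off the work surface, if the arm or the gripper's body presses on something with over 40 N, if the wrist force passes 120 N, or if a joint passes its speed limit or range.

ROBOT

A 7-joint arm with a two-finger parallel gripper is mounted at the origin on the work surface. World frame = base frame: x ahead of the robot, y to its left, z up, the work surface at z = 0. Lengths are in m, angles in degrees, forces in N, time in s.
With the tool pointing down it reaches from about 0.4 to 0.85 m from the base axis. Payload 4.4 kg.
Tool frame: the origin (TCP) lies at the very end of the fingers, on their centre line; the grasp point (between the pads) lies 19 mm behind it (bot.grip_depth is the z of the grasp point in the tool frame, in m); z points along the fingers, y is the line along which they close (so a half turn about z gives the same grasp; the last joint's range is limited). The gripper opens to 94 mm and grips with 3 to 60 N. Pads are 16 mm wide; open, the fingers measure 119 mm over their backs; the gripper's body (75 mm by 177 mm) begins 78 mm behind the grasp point.
Start: joints at [-75.676, 36.005, 2.206, 86.941, -1.547, 57.084, -1.146], TCP at [0.202, 0.618, 0.184] pointing down, gripper open.
Joint ranges: [-175.42, 175.42], [-21.48, 121.26], [-71.46, 75.88], [10.55, 141.38], [-63.04, 243.04], [13.31, 113.54], [-168.57, 168.57]. Speed limits (degrees/s): [147.25, 147.25, 180, 180, 180, 180, 180].

INTERFACE

Orientations are given as a 3x3 rotation matrix whose columns are the frame's x, y, z axes.
In Python, from station import bot, cams, order gives the robot as it stands.
- The arm moves only by the tool step_arm, never from a script. Its arguments are lists of equal length, an entry for each row: "claw": the finger opening in mm, from 0 to 94; "travel": the shift along the world's x, y, z in mm, a list of three; "turn": the turn about the world's z in degrees. In form: {"claw": [claw, ...], "travel": [[tx, ty, tz], ...], "turn": [turn, ...]}. A call has exactly 8 rows; each row shifts and turns the commanded pose from where the row before left it; what a row does not reach is not made up. A row lasts 1/12 s, in which the tool goes at most 41.7 mm and 7.16 degrees, less where a joint would pass 70% of its speed; a pose out of reach is approached as far as the arm can. A call with a gripper value outside its range is refused whole. The fingers move at their own pace and stop on an object; the grip force is fixed at half the most. Time passes only in rows, so rows that do not move let the fingers close, or fill a call up. It gives the time, the measured TCP pose, the force, the opening and the grip force at its end, in the units of the state.
- bot.read_state(): the state, without advancing time (a new reading comes with each control period).
- cams.get_image(name): name is "side" or "top"; returns a dict with "img" (384x512x3 uint8, blue, green, red), "range_z" (384x512 float32, m along the optical axis (not along the pixel's ray), 0 where there is no reading), "K" (3x3 intrinsics, pixels), "T" (4x4, takes a point from camera to world coordinates). Camera axes: x right, y down, z forward; pixel columns grow to the right and rows downward; lengths in m; the calibration is good to about 2 mm. A picture is of the moment at which its call begins.
- order.job_done(): hands the job in; it is judged then, once.
The state is a dict: "clock": time; "joint_positions": joint angles; "joint_vel": joint speeds; "effort": joint torques, N m; "position": TCP position; "tool_rot": TCP orientation; "wrist_force": force on the tool from outside, world axes, zero at the start; "torque": the same for the moment, N m; "gripper_width": finger opening in m; "gripper_force": force on a finger pad.
Only numpy, scipy, OpenCV 4.12 (cv2) and the standard library are available. Lean on these libraries where they do the work, as an engineer would, in place of code of your own. Each camera call takes 0.05 s, during which the arm holds its last target. There are 200 camera calls.

## Working session

There is one attempt and no reset: what is moved stays moved. The work goes in short steps, Python scripts to look and compute and a tool call to move; the robot and the scene stay as the last step left them, time stands still between calls to the robot, and variables do not carry over. Pictures are saved under pics/ and viewed, at most 10 in all, crops included, and the job is handed in when it is done.

Besides the shell and the picture viewer there is one more tool, called after ">>>" by a JSON object that holds its "name" and its "arguments". step_arm: Moves the arm, as the interface text tells. Its arguments: {"type":"object","properties":{"claw":{"type":"array","items":{"type":"number"}},"travel":{"type":"array","items":{"type":"array","items":{"type":"number"}}},"turn":{"type":"array","items":{"type":"number"}}},"required":["claw","travel","turn"]}

```bash
mkdir -p pics; ls
cat > h.py <<'E'
import numpy as np, cv2
from station import bot, cams, order
def snap(n,name):
    d=cams.get_image(n); cv2.imwrite(f'pics/{name}.png',d['img']); return d
def ray(d,u,v,z):
    K,T=d['K'],d['T']; r=T[:3,:3]@np.linalg.solve(K,[u,v,1.]); o=T[:3,3]
    return o+r*(z-o[2])/r[2]
def cloud(d,m):
    v,u=np.nonzero(m&(d['range_z']>0)); z=d['range_z'][v,u]
    p=np.linalg.solve(d['K'],np.vstack([u,v,np.ones_like(u)]))*z
    return (d['T'][:3,:3]@p).T+d['T'][:3,3]
E
python3 - <<'E'
from h import *
s=bot.read_state(); print(s)
a=snap('top','top0'); b=snap('side','side0')
for d in(a,b): print(d['T'].round(3).tolist(),d['K'].round(1).tolist())
cv2.imwrite('pics/both0.png',cv2.resize(np.hstack([a['img'],b['img']]),(800,300)))
E
```

```text
pics
{'clock': 0.0, 'joint_positions': array([-75.67676556,  36.05879574,   2.20414285,  86.99337164,
        -1.54676762,  57.08457729,  -1.14786411]), 'joint_vel': array([0.07333252, 0.01424792, 0.05172778, 0.04671157, 0.02597432,
       0.06180445, 0.02994509]), 'effort': array([-8.85595409e-05, -5.49731934e+01,  1.14403624e+00, -1.86634666e+01,
       -5.21606393e-02,  2.37119570e-02,  1.55291209e-04]), 'position': array([0.20164224, 0.61720428, 0.18317071]), 'tool_rot': array([[-9.50535564e-01,  3.10615278e-01, -5.38978172e-04],
       [ 3.10615742e-01,  9.50533883e-01, -1.78842995e-03],
       [-4.31966501e-05, -1.86738137e-03, -9.99998256e-01]]), 'wrist_force': array([-0.1903982 ,  0.13354047, -0.45161114]), 'torque': array([0.03842928, 0.00752803, 0.04525693]), 'gripper_force': 0.0, 'gripper_width': 0.09384988606684554}
[[-0.008, -0.979, 0.202, 0.338], [-1.0, 0.008, 0.003, 0.001], [-0.004, -0.202, -0.979, 1.28], [0.0, 0.0, 0.0, 1.0]] [[449.9, 0.0, 256.2], [0.0, 449.9, 187.9], [0.0, 0.0, 1.0]]
[[0.935, -0.203, 0.29, 0.281], [-0.354, -0.534, 0.768, -0.745], [-0.001, -0.821, -0.571, 0.718], [0.0, 0.0, 0.0, 1.0]] [[360.3, 0.0, 255.2], [0.0, 360.3, 188.5], [0.0, 0.0, 1.0]]
```

View pics/top0.png

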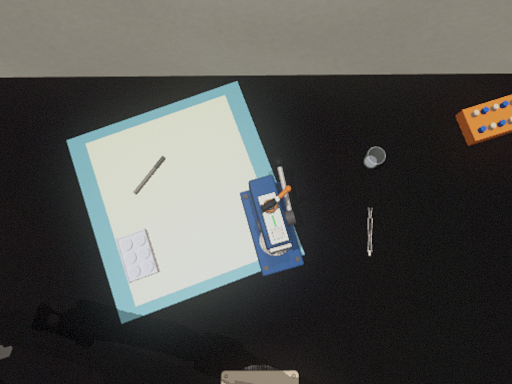

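View pics/side0.png

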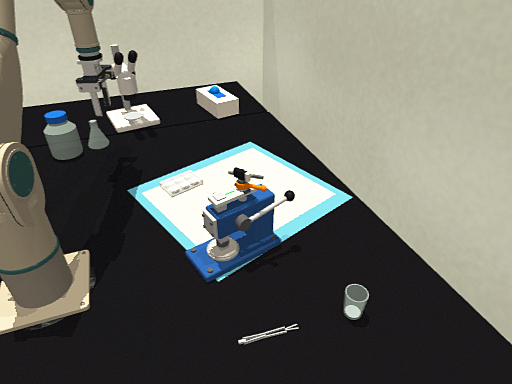

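The top view shows the press near (270,215) with its front toward the robot, the orange ball near (289,188) and the knob near (269,206). The side view shows the press at (240,215), with the knob and lever near (245,180).

Run:
```python
from h import *
a=cams.get_image('top'); b=cams.get_image('side')
ca=cv2.resize(a['img'][160:280,220:320],(500,600),interpolation=cv2.INTER_CUBIC)
cb=cv2.resize(b['img'][155:215,200:300],(300,180),interpolation=cv2.INTER_CUBIC)
o=np.zeros((600,800,3),np.uint8); o[:,:500]=ca; o[:180,500:]=cb
cv2.imwrite('pics/c0.png',o)
for n,d,box in(('top',a,(160,280,220,320)),('side',b,(155,215,200,300))):
    h=cv2.cvtColor(d['img'],cv2.COLOR_BGR2HSV); w=np.zeros(h.shape[:2],bool); w[box[0]:box[1],box[2]:box[3]]=1
    org=w&(h[...,0]>5)&(h[...,0]<20)&(h[...,1]>170)&(h[...,2]>90)
    grn=w&(h[...,0]>45)&(h[...,0]<80)&(h[...,1]>90)&(h[...,2]>70)
    for nm,m,z in(('org',org,.216),('grn',grn,.2)):
        v,u=np.nonzero(m); P=np.array([ray(d,x,y,z) for x,y in zip(u,v)])
        print(n,nm,len(u),u.min(),u.max(),v.min(),v.max())
        if len(u)>2:
            c=P.mean(0); ev=np.linalg.svd(P[:,:2]-c[:2])[2][0]; t=(P[:,:2]-c[:2])@ev
            print(' c',c.round(4),'dir',ev.round(3),'ends',(c[:2]+ev*t.min()).round(4),(c[:2]+ev*t.max()).round(4))
            C=cloud(d,m); print(' depthcloud med',np.median(C,0).round(4) if len(C) else None)
```

```text
top org 19 280 290 185 197
 c [ 0.553  -0.0713  0.216 ] dir [-0.773  0.634] ends [ 0.561  -0.0779] [ 0.5329 -0.0548]
 depthcloud med [ 0.5531 -0.0731  0.2211]
top grn 7 272 275 216 225
 c [ 0.479 -0.038  0.2  ] dir [-0.96  -0.279] ends [ 0.4903 -0.0347] [ 0.4682 -0.0411]
 depthcloud med [ 0.4776 -0.0388  0.2018]
side org 130 236 265 180 190
 c [ 0.5232 -0.0545  0.216 ] dir [ 0.837 -0.547] ends [ 0.4938 -0.0352] [ 0.5591 -0.0779]
 depthcloud med [ 0.522  -0.0451  0.214 ]
side grn 11 225 233 191 194
 c [ 0.4772 -0.041   0.2   ] dir [-0.964 -0.266] ends [ 0.4882 -0.038 ] [ 0.4661 -0.0441]
 depthcloud med [ 0.4783 -0.0379  0.1976]
```

View pics/c0.png

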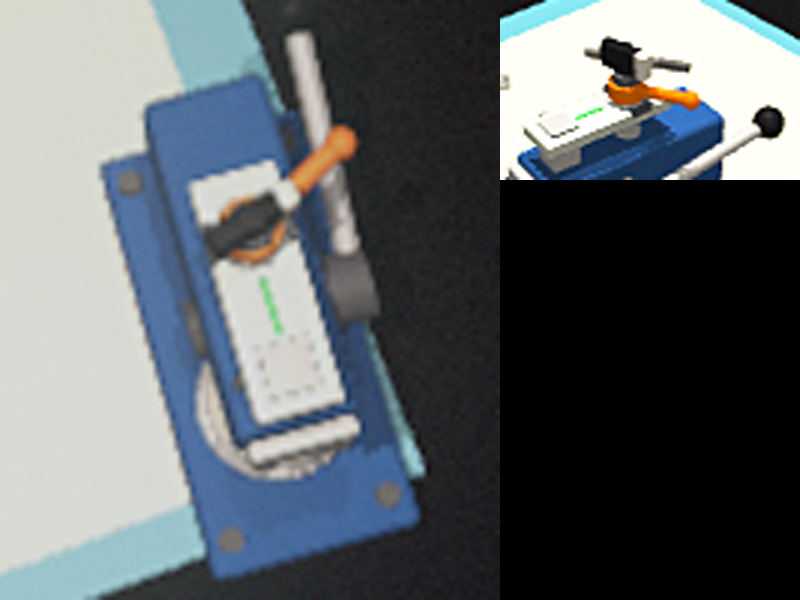

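The crop shows the lever pointing back-right to its ball at about (288,188). The knob's white end is at about (277,199) on the same side, and the green line is centred near (274,221). The axis comes out at about (0.514, -0.029), press yaw about 16°, ball at about (0.555, -0.073), and screw about 1.8 rad, all within the ranges given. I'll go above the ball and straddle it tangentially.

>>> {"name": "step_arm", "arguments": {"claw": [44, 44, 44, 44, 44, 44, 44, 44], "travel": [[10, -20, 15], [15, -29, 15], [15, -29, 15], [15, -29, 15], [15, -29, 15], [15, -29, 15], [15, -29, 15], [15, -29, 15]], "turn": [0, 0, 0, 0, 0, 0, 0, 0]}}

```text
clock: 0.87
position: [0.3173, 0.3932, 0.3048]
tool_rot: [[-0.951, 0.311, -0.0], [0.311, 0.951, -0.0], [0.0, -0.0, -1.0]]
wrist_force: [0.0, -0.3, 0.0]
gripper_width: 0.0452
gripper_force: 0.0
```

>>> {"name": "step_arm", "arguments": {"claw": [44, 44, 44, 44, 44, 44, 44, 44], "travel": [[15, -29, 3], [15, -29, 3], [15, -29, 3], [15, -29, 3], [15, -29, 3], [15, -29, 3], [15, -29, 3], [15, -29, 3]], "turn": [-1, -2, -2, -2, -2, -2, -2, -2]}}

```text
clock: 1.53
position: [0.4372, 0.1613, 0.3283]
tool_rot: [[-0.837, 0.547, 0.0], [0.547, 0.837, 0.0], [0.0, 0.0, -1.0]]
wrist_force: [0.2, 0.5, -0.6]
gripper_width: 0.044
gripper_force: 0.0
```

>>> {"name": "step_arm", "arguments": {"claw": [44, 44, 44, 44, 44, 44, 44, 44], "travel": [[15, -29, 0], [15, -29, 0], [15, -29, 0], [15, -29, 0], [15, -29, 0], [15, -29, 0], [15, -29, 0], [10, -20, 0]], "turn": [-2, -2, -2, -2, -2, -2, 0, 0]}}

```text
clock: 2.2
position: [0.5526, -0.0635, 0.3279]
tool_rot: [[-0.704, 0.71, 0.0], [0.71, 0.704, -0.002], [-0.001, -0.001, -1.0]]
wrist_force: [-0.3, 0.1, -0.2]
gripper_width: 0.0439
gripper_force: 0.0
```

Run:
```python
from h import *
s=bot.read_state(); print(s['position'].round(4),s['tool_rot'][:,1].round(3),s['joint_positions'].round(1),s['clock'],s['wrist_force'].round(2))
a=cams.get_image('top'); b=cams.get_image('side')
ca=cv2.resize(a['img'][160:280,220:320],(400,480),interpolation=cv2.INTER_CUBIC)
cb=cv2.resize(b['img'][140:220,200:280],(400,400),interpolation=cv2.INTER_CUBIC)
o=np.zeros((480,800,3),np.uint8); o[:,:400]=ca; o[:400,400:]=cb
cv2.imwrite('pics/c1.png',o)
```

```text
[ 0.5526 -0.0635  0.3279] [ 0.71   0.704 -0.001] [-12.3  21.9  23.5  90.3  -9.   69.7  57.6] 2.2 [-0.31  0.05 -0.16]
```

View pics/c1.png

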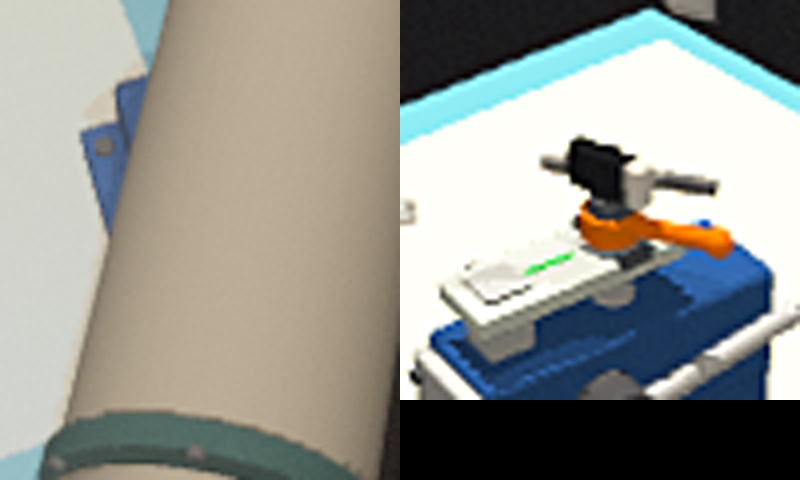

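The arm now blocks the top view, but the side view is clear. The ball is at about (264.4,188.6), and the dark bars either side of the knob are the pen on the bench behind it. I'll cast that ray and compare.

Run:
```python
from h import *
b=cams.get_image('side')
print('ball side',ray(b,263.9,188.1,.216).round(4))
h=cv2.cvtColor(b['img'],cv2.COLOR_BGR2HSV); w=np.zeros(h.shape[:2],bool); w[165:200,230:270]=1
m=w&(h[...,0]>5)&(h[...,0]<20)&(h[...,1]>170)&(h[...,2]>60)
m[:,:258]=0; v,u=np.nonzero(m); print(u.min(),u.max(),v.min(),v.max(),u.mean(),v.mean()); C=cloud(b,m); print(np.median(C,0).round(4))
# hub top edge centre (crop 612,215)
print('hub side', ray(b,200+(612-400)/5-.5,140+213/5-.5,.219).round(4))
```

```text
ball side [ 0.5564 -0.076   0.216 ]
258 265 185 190 261.72222222222223 187.55555555555554
[ 0.5509 -0.0755  0.2178]
hub side [ 0.5133 -0.0362  0.219 ]
```

>>> {"name": "step_arm", "arguments": {"claw": [44, 44, 44, 44, 44, 44, 44, 44], "travel": [[3, -11, 0], [0, 0, -15], [0, 0, -20], [0, 0, -20], [0, 0, -20], [0, 0, -20], [0, 0, -15], [0, 0, -9]], "turn": [0, 0, 0, 0, 0, 0, 0, 0]}}

```text
clock: 3.02
position: [0.5537, -0.0697, 0.2074]
tool_rot: [[-0.707, 0.707, -0.003], [0.707, 0.707, 0.001], [0.003, -0.001, -1.0]]
wrist_force: [-0.6, -0.7, 0.6]
gripper_width: 0.0438
gripper_force: 0.0
```

Run:
```python
from h import *
s=bot.read_state(); print(s['position'].round(4),s['wrist_force'].round(2))
b=cams.get_image('side')
cv2.imwrite('pics/c2.png',cv2.resize(b['img'][130:220,210:300],(600,600),interpolation=cv2.INTER_CUBIC))
```

```text
[ 0.5537 -0.0697  0.2074] [-0.56 -0.74  0.58]
```

View pics/c2.png

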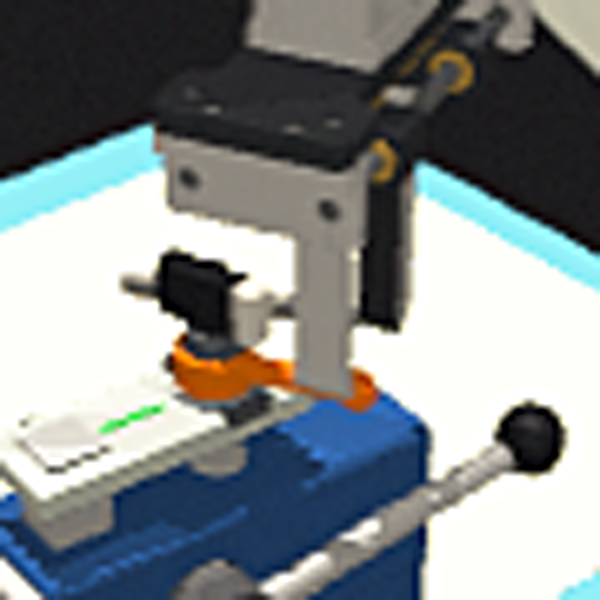

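The fingers straddle the lever, with the ball peeking out just past the near finger at about (360,392). I'll move slightly outward, then creep counter-clockwise into contact.

>>> {"name": "step_arm", "arguments": {"claw": [44, 44, 44, 44, 44, 44, 44, 44], "travel": [[4, -4, 0], [2, 2, 0], [2, 2, 0], [1, 1, 0], [1, 1, 0], [1, 1, 0], [1, 1, 0], [0, 0, 0]], "turn": [0, 0, 0, 0, 0, 0, 0, 0]}}

```text
clock: 3.73
position: [0.5671, -0.0667, 0.2092]
tool_rot: [[-0.706, 0.708, 0.0], [0.708, 0.706, 0.0], [-0.0, 0.0, -1.0]]
wrist_force: [-0.6, 1.6, 0.3]
gripper_width: 0.0439
gripper_force: 0.0
```

>>> {"name": "step_arm", "arguments": {"claw": [44, 44, 44, 44, 44, 44, 44, 44], "travel": [[1, 1, 0], [1, 1, 0], [0.5, 0.5, 0], [0.5, 0.5, 0], [0.5, 0.5, 0], [0.5, 0.5, 0], [0.5, 0.5, 0], [0, 0, 0]], "turn": [0, 0, 0, 0, 0, 0, 0, 0]}}

```text
clock: 4.4
position: [0.5714, -0.0625, 0.209]
tool_rot: [[-0.706, 0.708, 0.0], [0.708, 0.706, 0.0], [0.0, 0.0, -1.0]]
wrist_force: [0.3, -0.2, -0.1]
gripper_width: 0.0442
gripper_force: 0.0
```

No contact yet, so I'll look again.

Run:
```python
from h import *
b=cams.get_image('side')
cv2.imwrite('pics/c3.png',cv2.resize(b['img'][150:210,220:290],(700,600),interpolation=cv2.INTER_CUBIC))
s=bot.read_state();p=s['position'];T=np.linalg.inv(b['T'])
for k in(-22,22,-34.5,34.5):
  q=p+s['tool_rot'][:,1]*k/1000
  for dx in(-8,8):
    r=q+s['tool_rot'][:,0]*dx/1000; c=b['K']@(T[:3,:3]@r+T[:3,3]); print(k,dx,((c[:2]/c[2]+.5-[220,150])*10).round(0))
```

```text
-22 -8 [475. 422.]
-22 8 [415. 407.]
22 -8 [542. 331.]
22 8 [484. 316.]
-34.5 -8 [455. 449.]
-34.5 8 [394. 434.]
34.5 -8 [561. 306.]
34.5 8 [503. 292.]
```

View pics/c3.png

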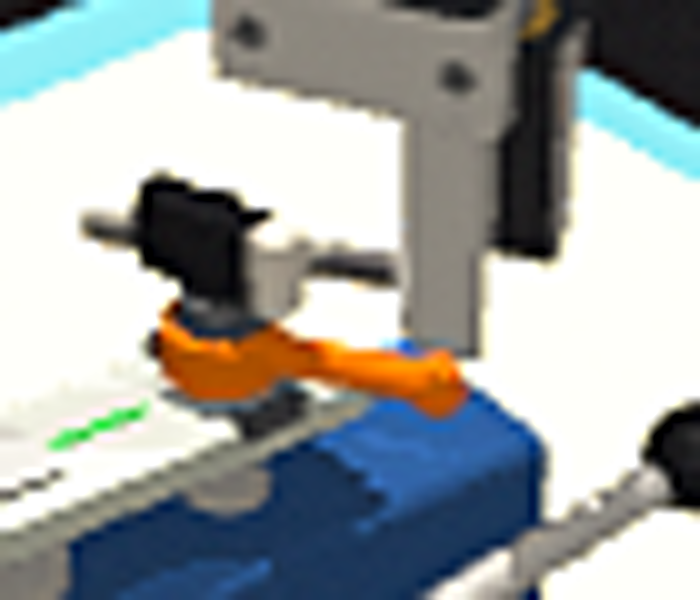

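The near fingertip's bottom shows at about (264,185.5) full-frame, above where kinematics projects it (about 193). The ball hasn't moved, still at about (264,188). I'll check the depth at the fingers and ball.

Run:
```python
from h import *
b=cams.get_image('side'); s=bot.read_state(); print(s['position'].round(4), s['joint_positions'].round(2))
def at(x,y):
    u,v=int(220+x/10),int(150+y/10); m=np.zeros(b['img'].shape[:2],bool); m[v,u]=1; c=cloud(b,m); return (u,v),b['img'][v,u].tolist(),c.round(4)
for x,y in[(445,200),(445,250),(445,300),(445,330),(445,340),(465,345),(440,385),(455,390),(420,375),(530,200),(530,240),(235,370),(100,425)]: print((x,y),*at(x,y))
```

```text
[ 0.5713 -0.0626  0.2091] [-10.41  29.49  21.37  97.96 -12.66  54.93  60.66]
(445, 200) (264, 170) [126, 136, 140] [[ 0.5503 -0.0894  0.2772]]
(445, 250) (264, 175) [125, 135, 140] [[ 0.5509 -0.0884  0.2627]]
(445, 300) (264, 180) [126, 136, 140] [[ 0.5504 -0.0902  0.2499]]
(445, 330) (264, 183) [127, 134, 138] [[ 0.551  -0.0892  0.2406]]
(445, 340) (264, 184) [128, 129, 126] [[ 0.5513 -0.0885  0.2372]]
(465, 345) (266, 184) [122, 127, 129] [[ 0.5542 -0.0938  0.2399]]
(440, 385) (264, 188) [0, 106, 232] [[ 0.5547 -0.0805  0.2196]]
(455, 390) (265, 189) [0, 73, 180] [[ 0.5577 -0.0799  0.2155]]
(420, 375) (262, 187) [0, 137, 255] [[ 0.5518 -0.0747  0.2196]]
(530, 200) (273, 170) [27, 26, 27] [[ 0.59   -0.0516  0.2464]]
(530, 240) (273, 174) [18, 13, 13] [[ 0.5909 -0.0503  0.2337]]
(235, 370) (243, 187) [0, 81, 174] [[ 0.5126 -0.0461  0.2107]]
(100, 425) (230, 192) [54, 234, 28] [[ 0.4803 -0.0401  0.1997]]
```

Run:
```python
from h import *
b=cams.get_image('side'); s=bot.read_state()
C=cloud(b,np.ones(b['img'].shape[:2],bool)); L=(C-s['position'])@s['tool_rot']*1000
h=(abs(L[:,0])<45)&(abs(L[:,1])<95)&(L[:,2]>-140)&(L[:,2]<30)
L=L[h]
for z0 in range(-140,30,10):
    q=L[(L[:,2]>=z0)&(L[:,2]<z0+10)]
    if len(q): print(z0,len(q),'x',q[:,0].min().round(),q[:,0].max().round(),'y',np.percentile(q[:,1],[0,10,50,90,100]).round())
```

```text
-140 245 x -37.0 31.0 y [-83. -81. -39.  71.  79.]
-130 204 x -37.0 32.0 y [-83. -81. -79.  60.  81.]
-120 33 x -34.0 24.0 y [-82. -81. -80.  25.  76.]
-90 34 x -13.0 6.0 y [-36. -36. -34.  25.  34.]
-80 52 x -13.0 7.0 y [-36. -35. -32.  24.  33.]
-70 57 x -13.0 6.0 y [-36. -35. -32.  24.  29.]
-60 59 x -13.0 7.0 y [-36. -35. -30.  25.  29.]
-50 66 x -13.0 44.0 y [-36. -35. -27.  24.  30.]
-40 80 x -13.0 45.0 y [-36. -35. -21.  23.  30.]
-30 50 x -13.0 44.0 y [-35. -29.   0.  24.  29.]
-20 19 x -12.0 40.0 y [-25. -24. -20.  23.  25.]
-10 77 x -5.0 45.0 y [-27. -25. -22. -18. -13.]
0 16 x 30.0 45.0 y [-31. -28. -21. -15. -11.]
10 34 x 28.0 45.0 y [-27. -25. -14.  -3.  -0.]
20 6 x 31.0 43.0 y [-24. -22. -18.  -6.  -2.]
```

Depth shows the whole gripper about 22 mm higher than the reported TCP implies: the fingers end near z = 0.231 and pass over the ball, whose depth fits 0.216. So I'll trust the camera, back off so the ball is centred between the fingers, lower by that amount and re-check.

>>> {"name": "step_arm", "arguments": {"claw": [44, 44, 44, 44, 44, 44, 44, 44], "travel": [[-8, -5, 0], [-8, -5, 0], [0, 0, 0], [0, 0, -5], [0, 0, -5], [0, 0, -5], [0, 0, -3], [0, 0, 0]], "turn": [0, 0, 0, 0, 0, 0, 0, 0]}}

```text
clock: 5.22
position: [0.5548, -0.0723, 0.1899]
tool_rot: [[-0.706, 0.708, -0.002], [0.708, 0.706, 0.0], [0.001, -0.001, -1.0]]
wrist_force: [0.3, 0.2, 1.5]
gripper_width: 0.0437
gripper_force: 0.0
```

```bash
cat >> h.py <<'E'
def tool(b,s,zs=range(-60,20,4)):
    C=cloud(b,np.ones(b['img'].shape[:2],bool)); L=(C-s['position'])@s['tool_rot']*1000
    L=L[(abs(L[:,0])<20)&(abs(L[:,1])<60)&(C[:,2]>.205)]
    for z0 in zs:
        q=L[(L[:,2]>=z0)&(L[:,2]<z0+4)]
        if len(q): print(z0,len(q),'x',q[:,0].min().round(),q[:,0].max().round(),'y',np.percentile(q[:,1],[0,10,50,90,100]).round())
E
python3 - <<'E'
from h import *
b=cams.get_image('side'); s=bot.read_state(); print(s['position'].round(4),s['wrist_force'].round(2)); tool(b,s)
cv2.imwrite('pics/c4.png',cv2.resize(b['img'][150:210,220:290],(700,600),interpolation=cv2.INTER_CUBIC))
E
```

```text
[ 0.5551 -0.0724  0.1904] [0.67 0.34 0.17]
-60 21 x -12.0 5.0 y [-36. -34. -28.  24.  28.]
-56 25 x -13.0 6.0 y [-37. -35. -33.  24.  26.]
-52 25 x -12.0 6.0 y [-37. -35. -27.  24.  29.]
-48 22 x -12.0 4.0 y [-35. -35.  -3.  23.  29.]
-44 25 x -12.0 6.0 y [-36. -35. -27.  23.  30.]
-40 22 x -12.0 6.0 y [-35. -34.  -4.  24.  30.]
-36 17 x -12.0 6.0 y [-36. -35. -32.  23.  23.]
-32 35 x -12.0 6.0 y [-35. -34.   2.  23.  32.]
-28 21 x -12.0 8.0 y [-31. -27.  21.  25.  30.]
-24 15 x -13.0 8.0 y [-28. -28.  21.  23.  26.]
-20 5 x -7.0 7.0 y [-24. -17.  -3.  23.  24.]
```

View pics/c4.png

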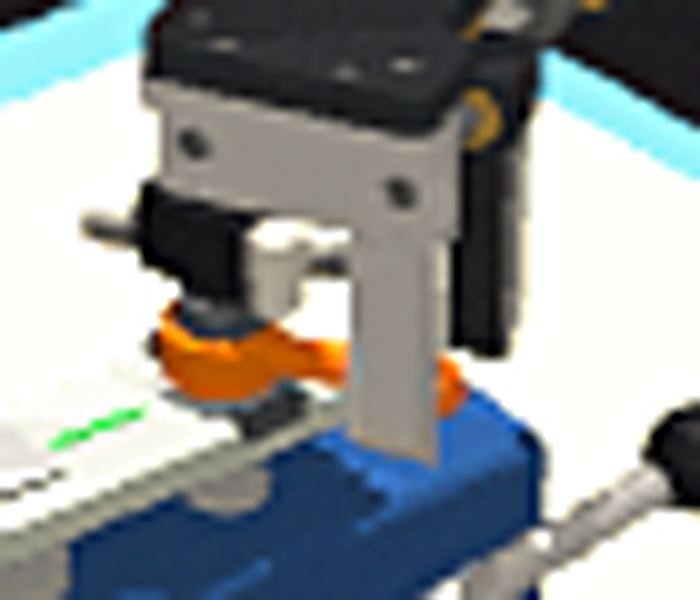

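The near fingertip is now at about (395,455), below the lever's height, and the far tip is at about (480,355). The ball sits between them at about (450,385). Now I'll creep counter-clockwise.

>>> {"name": "step_arm", "arguments": {"claw": [44, 44, 44, 44, 44, 44, 44, 44], "travel": [[0, 0, -2], [2, 2, 0], [2, 2, 0], [1, 1, 0], [1, 1, 0], [1, 1, 0], [1, 1, 0], [0, 0, 0]], "turn": [0, 0, 0, 0, 0, 0, 0, 0]}}

```text
clock: 5.93
position: [0.5636, -0.0643, 0.1891]
tool_rot: [[-0.706, 0.708, 0.0], [0.708, 0.706, 0.0], [-0.0, 0.0, -1.0]]
wrist_force: [-0.0, 0.1, 0.1]
gripper_width: 0.0447
gripper_force: 0.0
```

>>> {"name": "step_arm", "arguments": {"claw": [44, 44, 44, 44, 44, 44, 44, 44], "travel": [[0.5, 0.5, 0], [0.5, 0.5, 0], [0.5, 0.5, 0], [0.5, 0.5, 0], [0.5, 0.5, 0], [0.5, 0.5, 0], [0, 0, 0], [0, 0, 0]], "turn": [0, 0, 0, 0, 0, 0, 0, 0]}}

```text
clock: 6.6
position: [0.5661, -0.0619, 0.189]
tool_rot: [[-0.706, 0.708, -0.0], [0.708, 0.706, -0.0], [0.0, -0.001, -1.0]]
wrist_force: [-0.3, -1.1, -0.0]
gripper_width: 0.0443
gripper_force: 0.6
```

>>> {"name": "step_arm", "arguments": {"claw": [44, 44, 44, 44, 44, 44, 44, 44], "travel": [[0.3, 0.3, 0], [0.3, 0.3, 0], [0.3, 0.3, 0], [0.3, 0.3, 0], [0, 0, 0], [0, 0, 0], [0, 0, 0], [0, 0, 0]], "turn": [0, 0, 0, 0, 0, 0, 0, 0]}}

```text
clock: 7.27
position: [0.567, -0.0612, 0.189]
tool_rot: [[-0.706, 0.709, -0.001], [0.709, 0.706, -0.001], [0.0, -0.001, -1.0]]
wrist_force: [-2.9, -4.8, 1.3]
gripper_width: 0.0443
gripper_force: 2.6
```

>>> {"name": "step_arm", "arguments": {"claw": [44, 44, 44, 44, 44, 44, 44, 44], "travel": [[0.3, 0.3, 0], [0.3, 0.3, 0], [0.3, 0.3, 0], [0.3, 0.3, 0], [0, 0, 0], [0, 0, 0], [0, 0, 0], [0, 0, 0]], "turn": [0, 0, 0, 0, 0, 0, 0, 0]}}

```text
clock: 7.93
position: [0.5675, -0.0608, 0.1889]
tool_rot: [[-0.705, 0.709, -0.002], [0.709, 0.705, -0.002], [0.0, -0.003, -1.0]]
wrist_force: [-5.0, -5.2, 2.1]
gripper_width: 0.0442
gripper_force: 3.5
```

>>> {"name": "step_arm", "arguments": {"claw": [44, 44, 44, 44, 44, 44, 44, 44], "travel": [[0.3, 0.3, 0], [0.3, 0.3, 0], [0.3, 0.3, 0], [0.3, 0.3, 0], [0, 0, 0], [0, 0, 0], [0, 0, 0], [0, 0, 0]], "turn": [0, 0, 0, 0, 0, 0, 0, 0]}}

```text
clock: 8.6
position: [0.5679, -0.0604, 0.1889]
tool_rot: [[-0.705, 0.709, -0.004], [0.709, 0.705, -0.003], [0.001, -0.004, -1.0]]
wrist_force: [-6.4, -6.6, 2.6]
gripper_width: 0.0442
gripper_force: 4.4
```

>>> {"name": "step_arm", "arguments": {"claw": [44, 44, 44, 44, 44, 44, 44, 44], "travel": [[0.4, 0.4, 0], [0.4, 0.4, 0], [0.4, 0.4, 0], [0.4, 0.4, 0], [0.4, 0.4, 0], [0, 0, 0], [0, 0, 0], [0, 0, 0]], "turn": [0, 0, 0, 0, 0, 0, 0, 0]}}

```text
clock: 9.27
position: [0.5686, -0.0599, 0.1888]
tool_rot: [[-0.704, 0.71, -0.006], [0.71, 0.704, -0.004], [0.001, -0.007, -1.0]]
wrist_force: [-8.5, -8.6, 2.5]
gripper_width: 0.0441
gripper_force: 5.9
```

>>> {"name": "step_arm", "arguments": {"claw": [44, 44, 44, 44, 44, 44, 44, 44], "travel": [[0.3, 0.3, 0], [0.3, 0.3, 0], [0.3, 0.3, 0], [0.3, 0.3, 0], [0.3, 0.3, 0], [0, 0, 0], [0, 0, 0], [0, 0, 0]], "turn": [0, 0, 0, 0, 0, 0, 0, 0]}}

```text
clock: 9.93
position: [0.5692, -0.0595, 0.1887]
tool_rot: [[-0.704, 0.71, -0.007], [0.71, 0.704, -0.005], [0.002, -0.009, -1.0]]
wrist_force: [-9.5, -10.9, 5.2]
gripper_width: 0.0445
gripper_force: 7.1
```

>>> {"name": "step_arm", "arguments": {"claw": [44, 44, 44, 44, 44, 44, 44, 44], "travel": [[0.4, 0.4, 0], [0.4, 0.4, 0], [0.4, 0.4, 0], [0.4, 0.4, 0], [0, 0, 0], [0, 0, 0], [0, 0, 0], [0, 0, 0]], "turn": [0, 0, 0, 0, 0, 0, 0, 0]}}

```text
clock: 10.6
position: [0.5698, -0.059, 0.1886]
tool_rot: [[-0.703, 0.711, -0.009], [0.711, 0.703, -0.006], [0.002, -0.011, -1.0]]
wrist_force: [-11.2, -11.6, 5.8]
gripper_width: 0.0443
gripper_force: 8.3
```

>>> {"name": "step_arm", "arguments": {"claw": [44, 44, 44, 44, 44, 44, 44, 44], "travel": [[0.3, 0.3, 0], [0.3, 0.3, 0], [0.3, 0.3, 0], [0.3, 0.3, 0], [0, 0, 0], [0, 0, 0], [0, 0, 0], [0, 0, 0]], "turn": [0, 0, 0, 0, 0, 0, 0, 0]}}

```text
clock: 11.27
position: [0.572, -0.0571, 0.1887]
tool_rot: [[-0.704, 0.71, -0.008], [0.71, 0.704, -0.006], [0.001, -0.009, -1.0]]
wrist_force: [-8.7, -11.4, 5.4]
gripper_width: 0.0444
gripper_force: 7.3
```

The nut broke loose at about 17 N. Now I'll follow the arc.

>>> {"name": "step_arm", "arguments": {"claw": [44, 44, 44, 44, 44, 44, 44, 44], "travel": [[1, 3, 0], [0.9, 3.3, 0], [0.7, 3.3, 0], [0.5, 3.4, 0], [0.4, 3.4, 0], [0.2, 3.4, 0], [0, 3.4, 0], [-0.2, 3.4, 0]], "turn": [4, 4, 4, 4, 4, 4, 4, 4]}}

```text
clock: 11.93
position: [0.5776, -0.0265, 0.1887]
tool_rot: [[-0.974, 0.225, -0.004], [0.225, 0.974, -0.001], [0.004, -0.002, -1.0]]
wrist_force: [-5.5, -5.4, 1.9]
gripper_width: 0.044
gripper_force: 2.9
```

>>> {"name": "step_arm", "arguments": {"claw": [44, 44, 44, 44, 44, 44, 44, 44], "travel": [[-0.4, 4.4, 0], [-0.7, 4.4, 0], [-1, 4.3, 0], [-1.3, 4.2, 0], [-1.6, 4.1, 0], [-1.9, 4, 0], [-2.2, 3.8, 0], [-2.5, 3.7, 0]], "turn": [4, 4, 4, 4, 4, 4, 4, 4]}}

```text
clock: 12.6
position: [0.5688, 0.0091, 0.1891]
tool_rot: [[-0.945, -0.327, 0.001], [-0.327, 0.945, 0.002], [-0.002, 0.001, -1.0]]
wrist_force: [0.5, -0.6, -0.8]
gripper_width: 0.0438
gripper_force: 0.7
```

>>> {"name": "step_arm", "arguments": {"claw": [44, 44, 44, 44, 44, 44, 44, 44], "travel": [[-2, 2.9, 0], [-2.1, 2.8, 0], [-2.2, 2.7, 0], [-2.3, 2.6, 0], [-2.4, 2.5, 0], [0, 0, 0], [2.5, -4, 0], [3, -5, 0]], "turn": [3, 3, 3, 3, 3, 0, 0, 0]}}

```text
clock: 13.27
position: [0.5635, 0.0132, 0.1893]
tool_rot: [[-0.83, -0.558, 0.001], [-0.558, 0.83, 0.001], [-0.002, 0.0, -1.0]]
wrist_force: [0.4, -0.1, 0.4]
gripper_width: 0.0437
gripper_force: 0.0
```

>>> {"name": "step_arm", "arguments": {"claw": [44, 44, 44, 44, 44, 44, 44, 44], "travel": [[0, 0, 10], [0, 0, 15], [0, 0, 25], [0, 0, 30], [-20, 0, 20], [-40, 0, 0], [-40, 0, 0], [-40, 0, 0]], "turn": [0, 0, 0, 0, -7, -7, -7, -7]}}

```text
clock: 13.93
position: [0.4217, 0.0123, 0.2899]
tool_rot: [[-0.995, -0.095, 0.002], [-0.095, 0.995, 0.001], [-0.002, 0.001, -1.0]]
wrist_force: [-0.5, 0.8, 1.2]
gripper_width: 0.0439
gripper_force: 0.0
```

Run:
```python
from h import *
s=bot.read_state(); print(s['position'].round(4),s['tool_rot'][:,1].round(3),s['joint_positions'].round(1),s['clock'],s['wrist_force'].round(2))
a=cams.get_image('top'); b=cams.get_image('side')
ca=cv2.resize(a['img'][160:280,220:320],(400,480),interpolation=cv2.INTER_CUBIC)
cb=cv2.resize(b['img'][150:210,220:280],(400,400),interpolation=cv2.INTER_CUBIC)
o=np.zeros((480,800,3),np.uint8); o[:,:400]=ca; o[:400,400:]=cb
cv2.imwrite('pics/c5.png',o)
```

```text
[0.4217 0.0123 0.2899] [-0.095  0.995  0.001] [ -9.2   9.7   4.5 111.9  -0.9  58.3  91.2] 13.9333 [-0.52  0.76  1.25]
```

View pics/c5.png

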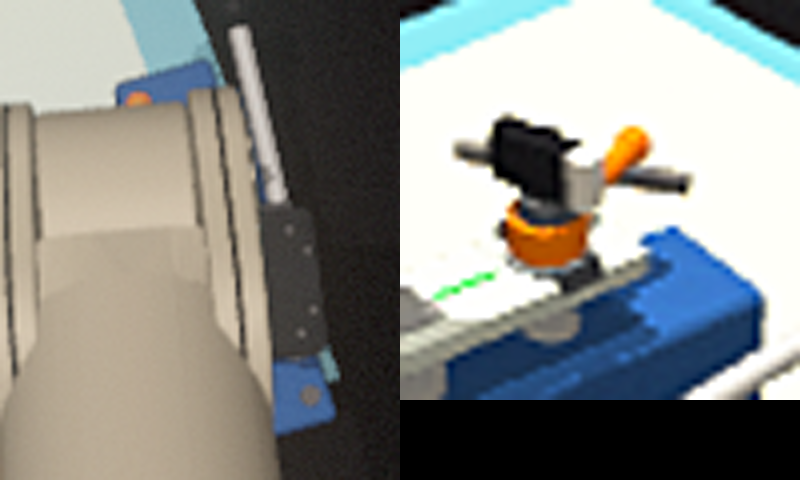

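The side view shows the lever now pointing to the rear, ball at about (254.5,171), with the knob still at its start angle. Next I'll measure the knob from depth and the tool offset at this yaw.

Run:
```python
from h import *
b=cams.get_image('side'); s=bot.read_state()
tool(b,s,range(-40,10,4))
C=cloud(b,np.ones(b['img'].shape[:2],bool)); v,u=np.nonzero(b['range_z']>0); I=b['img'][v,u].max(1)
m=(C[:,2]>.229)&(C[:,2]<.256)&(np.hypot(C[:,0]-.514,C[:,1]+.031)<.032)
for n,k in(('dark',m&(I<90)),('light',m&(I>130))):
    P=C[k]; print(n,len(P),P.mean(0).round(4),P.min(0).round(4),P.max(0).round(4))
top=m&(C[:,2]>.246); P=C[top]; print('top',len(P)); print(np.c_[P*1000,I[top]].round(0).astype(int).tolist())
for n,z in(('side',.251),):
  P=np.array([ray(b,x,y,z) for x,y in zip(u[m&(I<90)],v[m&(I<90)])])
```

```text
-40 26 x -5.0 12.0 y [-37. -36.  -6.  22.  29.]
-36 23 x -5.0 13.0 y [-37. -36. -34.  22.  27.]
-32 24 x -4.0 13.0 y [-37. -36. -31.  22.  30.]
-28 16 x -5.0 13.0 y [-34. -33.  -5.  22.  25.]
-24 15 x -4.0 12.0 y [-30. -30.  20.  23.  26.]
-20 3 x -2.0 5.0 y [-26. -26. -26.  13.  23.]
dark 106 [ 0.5093 -0.0287  0.2419] [ 0.4991 -0.0452  0.2291] [ 0.5253 -0.0143  0.2519]
light 58 [ 0.5232 -0.0456  0.2427] [ 0.4987 -0.0531  0.2292] [ 0.5312 -0.0089  0.2518]
top 69
[[507, -11, 250, 138], [510, -9, 248, 242], [501, -14, 250, 70], [503, -15, 250, 14], [505, -17, 251, 19], [508, -15, 249, 14], [511, -16, 249, 50], [513, -19, 250, 201], [501, -15, 248, 1], [503, -17, 249, 31], [504, -19, 249, 39], [507, -20, 249, 40], [508, -23, 251, 31], [511, -23, 250, 21], [513, -25, 251, 10], [516, -23, 249, 5], [518, -26, 250, 49], [521, -25, 249, 138], [502, -19, 247, 19], [504, -21, 248, 35], [506, -21, 247, 40], [507, -27, 250, 44], [510, -27, 250, 42], [512, -27, 249, 38], [515, -28, 249, 36], [516, -31, 251, 27], [519, -30, 250, 14], [521, -31, 249, 181], [507, -27, 248, 25], [508, -31, 250, 34], [511, -32, 250, 41], [512, -36, 252, 42], [515, -34, 250, 42], [517, -37, 251, 31], [520, -34, 249, 15], [522, -37, 250, 0], [525, -34, 248, 33], [526, -40, 251, 231], [508, -30, 246, 20], [510, -34, 248, 20], [512, -36, 249, 24], [515, -35, 248, 32], [516, -40, 250, 39], [518, -39, 249, 26], [520, -41, 250, 112], [522, -45, 252, 255], [525, -42, 249, 255], [527, -44, 250, 255], [529, -45, 250, 255], [531, -47, 251, 255], [509, -37, 247, 22], [513, -39, 247, 16], [515, -41, 248, 17], [518, -41, 248, 120], [520, -42, 248, 255], [521, -47, 251, 255], [523, -48, 250, 255], [526, -48, 250, 255], [528, -48, 249, 255], [531, -48, 249, 247], [519, -46, 247, 175], [521, -47, 248, 255], [522, -51, 250, 255], [525, -51, 249, 255], [527, -50, 248, 168], [530, -51, 248, 208], [518, -49, 247, 139], [522, -51, 247, 153], [524, -53, 248, 149]]
```

>>> {"name": "step_arm", "arguments": {"claw": [44, 44, 44, 44, 44, 44, 44, 44], "travel": [[14, -6, 0], [14, -6, 0], [14, -6, 0], [14, -6, 0], [14, -6, 0], [14, -6, 0], [10, -7, 0], [0, 0, 0]], "turn": [-7, -7, -7, -7, -7, -7, -7, -7]}}

```text
clock: 14.75
position: [0.5206, -0.0325, 0.2894]
tool_rot: [[-0.636, 0.772, 0.003], [0.772, 0.636, -0.002], [-0.003, 0.001, -1.0]]
wrist_force: [-0.7, -0.8, -0.1]
gripper_width: 0.0441
gripper_force: 0.0
```

>>> {"name": "step_arm", "arguments": {"claw": [44, 44, 44, 44, 44, 44, 44, 44], "travel": [[0, 0, 0], [0, 0, -5], [0, 0, -10], [0, 0, -5], [0, 0, 0], [0, 0, 0], [0, 0, 0], [0, 0, 0]], "turn": [-6, -4, 0, 0, 0, 0, 0, 0]}}

```text
clock: 15.42
position: [0.517, -0.0308, 0.2694]
tool_rot: [[-0.499, 0.867, 0.001], [0.867, 0.499, 0.0], [-0.0, 0.001, -1.0]]
wrist_force: [0.2, 0.1, 0.5]
gripper_width: 0.044
gripper_force: 0.0
```

Run:
```python
from h import *
b=cams.get_image('side'); s=bot.read_state(); print(s['position'].round(4),s['tool_rot'][:,1].round(3))
tool(b,s,range(-60,10,4))
v,u=np.nonzero(b['range_z']>0);C=cloud(b,np.ones(b['img'].shape[:2],bool)); I=b['img'][v,u].max(1)
m=(C[:,2]>.2475)&(C[:,2]<.253)&(np.hypot(C[:,0]-.515,C[:,1]+.031)<.032)
R=np.array([ray(b,x,y,.2505)[:2] for x,y in zip(u[m],v[m])])*1000; J=I[m]
k=R[J<60].mean(0); w=R[J>200].mean(0); print('dark',k,'white',w,np.degrees(np.arctan2(*(w-k)[::-1])),len(R))
r=cv2.minAreaRect(R[(J<60)|(J>200)].astype(np.float32)); print(r)
```

```text
[ 0.517  -0.0308  0.2695] [0.867 0.499 0.001]
-60 27 x -12.0 7.0 y [-35. -34. -25.  26.  31.]
-56 23 x -14.0 5.0 y [-35. -33.  22.  28.  30.]
-52 31 x -13.0 6.0 y [-35. -34. -27.  25.  30.]
-48 24 x -13.0 7.0 y [-34. -34. -28.  24.  30.]
-44 27 x -13.0 3.0 y [-35. -34. -24.  27.  32.]
-40 25 x -13.0 4.0 y [-34. -34. -23.  27.  30.]
-36 27 x -13.0 5.0 y [-35. -34. -26.  26.  31.]
-32 20 x -13.0 5.0 y [-34. -33.  -2.  27.  31.]
-28 19 x -14.0 5.0 y [-31. -29.  23.  28.  31.]
-24 14 x -13.0 4.0 y [-27. -25.  23.  26.  28.]
-20 1 x -3.0 -3.0 y [23. 23. 23. 23. 23.]
dark [511.47884837 -30.08746932] white [524.89221901 -44.21433067] -46.48404212174358 60
((514.8700561523438, -34.135841369628906), (14.12945556640625, 43.84906005859375), 33.64542770385742)
```

>>> {"name": "step_arm", "arguments": {"claw": [44, 44, 44, 44, 44, 44, 44, 44], "travel": [[-4.5, 3, 0], [0, 0, -5], [0, 0, -10], [0, 0, -12], [0, 0, -12], [0, 0, -10], [0, 0, -7], [0, 0, 0]], "turn": [2, 0, 0, 0, 0, 0, 0, 0]}}

```text
clock: 16.13
position: [0.511, -0.0276, 0.2113]
tool_rot: [[-0.529, 0.849, -0.003], [0.849, 0.529, -0.0], [0.002, -0.003, -1.0]]
wrist_force: [-0.1, -0.3, 1.1]
gripper_width: 0.044
gripper_force: 0.0
```

Run:
```python
from h import *
b=cams.get_image('side'); s=bot.read_state(); print(s['position'].round(4),s['tool_rot'][:,1].round(3),s['wrist_force'].round(2))
cv2.imwrite('pics/c6.png',cv2.resize(b['img'][140:200,215:285],(700,600),interpolation=cv2.INTER_CUBIC))
```

```text
[ 0.5116 -0.0277  0.2122] [ 0.849  0.528 -0.002] [ 0.47 -0.03  0.46]
```

View pics/c6.png

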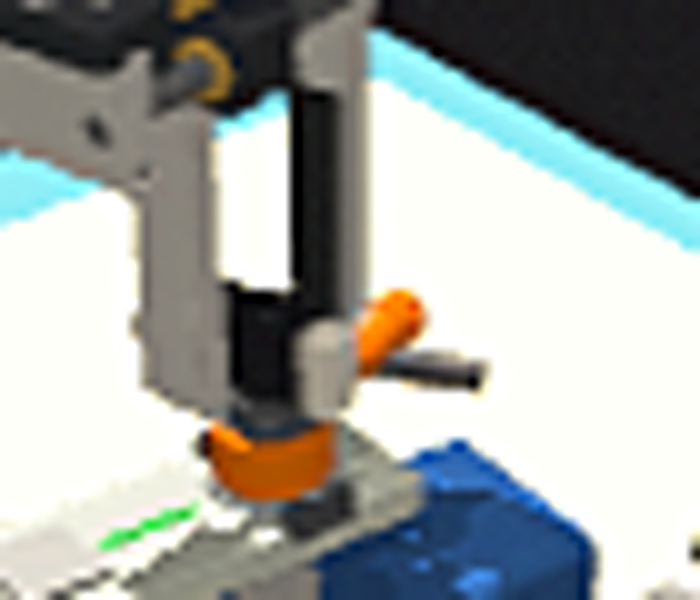

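The knob is between the near finger (tip at about (185,400)) and the far finger, with the white end at about (325,365). I'll close slowly and watch the side force.

>>> {"name": "step_arm", "arguments": {"claw": [30, 24, 21, 19, 18, 17, 16, 15], "travel": [[0, 0, 0], [0, 0, 0], [0, 0, 0], [0, 0, 0], [0, 0, 0], [0, 0, 0], [0, 0, 0], [0, 0, 0]], "turn": [0, 0, 0, 0, 0, 0, 0, 0]}}

```text
clock: 16.85
position: [0.5135, -0.027, 0.2134]
tool_rot: [[-0.529, 0.849, 0.003], [0.849, 0.529, 0.001], [-0.001, 0.003, -1.0]]
wrist_force: [3.4, 1.5, -0.7]
gripper_width: 0.0151
gripper_force: 2.0
```

>>> {"name": "step_arm", "arguments": {"claw": [16, 15, 13, 12, 11, 10, 10, 10], "travel": [[1, 0.6, 0], [0.8, 0.5, 0], [0, 0, 0], [0, 0, 0], [0, 0, 0], [0, 0, 0], [0, 0, 0], [0, 0, 0]], "turn": [0, 0, 0, 0, 0, 0, 0, 0]}}

```text
clock: 17.52
position: [0.5137, -0.0268, 0.213]
tool_rot: [[-0.528, 0.849, -0.0], [0.849, 0.528, -0.0], [0.0, -0.0, -1.0]]
wrist_force: [-1.0, 0.9, 1.7]
gripper_width: 0.0139
gripper_force: 30.0
```

>>> {"name": "step_arm", "arguments": {"claw": [10, 10, 10, 10, 10, 10, 10, 10], "travel": [[0, 0, 0], [0, 0, 0], [0, 0, 0], [0, 0, 0], [0, 0, 0], [0, 0, 0], [0, 0, 0], [0, 0, 0]], "turn": [-2, -3, -3, -3, -3, -3, -3, 0]}}

```text
clock: 18.18
position: [0.5139, -0.0267, 0.2129]
tool_rot: [[-0.205, 0.979, -0.0], [0.979, 0.205, -0.0], [-0.0, -0.0, -1.0]]
wrist_force: [0.3, 0.2, -1.2]
gripper_width: 0.0142
gripper_force: 30.0
```

Run:
```python
from h import *
s=bot.read_state(); y=s['tool_rot'][:,1]; print(s['position'].round(4),np.degrees(np.arctan2(y[1],y[0])),s['wrist_force'].round(2),s['torque'].round(3),s['gripper_width'])
```

```text
[ 0.5139 -0.0267  0.2129] 11.835736234955593 [ 0.33  0.25 -1.18] [-0.118 -0.121 -0.007] 0.014215450741577157
```

The knob turns with no side load. I'll carry on clockwise, easing down with the thread.

>>> {"name": "step_arm", "arguments": {"claw": [10, 10, 10, 10, 10, 10, 10, 10], "travel": [[0, 0, 0], [0, 0, -0.3], [0, 0, 0], [0, 0, 0], [0, 0, 0], [0, 0, 0], [0, 0, 0], [0, 0, 0]], "turn": [-3, -5, -5, -5, -5, -5, -5, -5]}}

```text
clock: 18.85
position: [0.5142, -0.0268, 0.2126]
tool_rot: [[0.442, 0.897, 0.0], [0.897, -0.442, -0.0], [-0.0, 0.001, -1.0]]
wrist_force: [2.2, 0.2, -2.3]
gripper_width: 0.0141
gripper_force: 30.0
```

>>> {"name": "step_arm", "arguments": {"claw": [10, 10, 10, 10, 10, 10, 10, 10], "travel": [[0, 0, 0], [0, 0, -0.4], [0, 0, 0], [0, 0, 0], [0, 0, 0], [0, 0, 0], [0, 0, 0], [0, 0, 0]], "turn": [-5, -5, -5, -5, -5, -4, -3, 0]}}

```text
clock: 19.52
position: [0.5145, -0.027, 0.2123]
tool_rot: [[0.849, 0.529, 0.001], [0.529, -0.849, -0.001], [0.0, 0.001, -1.0]]
wrist_force: [2.8, -1.1, -0.9]
gripper_width: 0.0141
gripper_force: 30.0
```

Run:
```python
from h import *
s=bot.read_state(); y=s['tool_rot'][:,1]; print(s['position'].round(4),np.degrees(np.arctan2(y[1],y[0])),s['wrist_force'].round(2),s['torque'].round(3),s['gripper_width'])
b=cams.get_image('side')
cv2.imwrite('pics/c7.png',cv2.resize(b['img'][140:200,215:285],(700,600),interpolation=cv2.INTER_CUBIC))
```

```text
[ 0.5145 -0.027   0.2123] -58.08892244193315 [ 2.8  -1.12 -0.91] [-0.193 -0.329  0.034] 0.014118672527627805
```

View pics/c7.png

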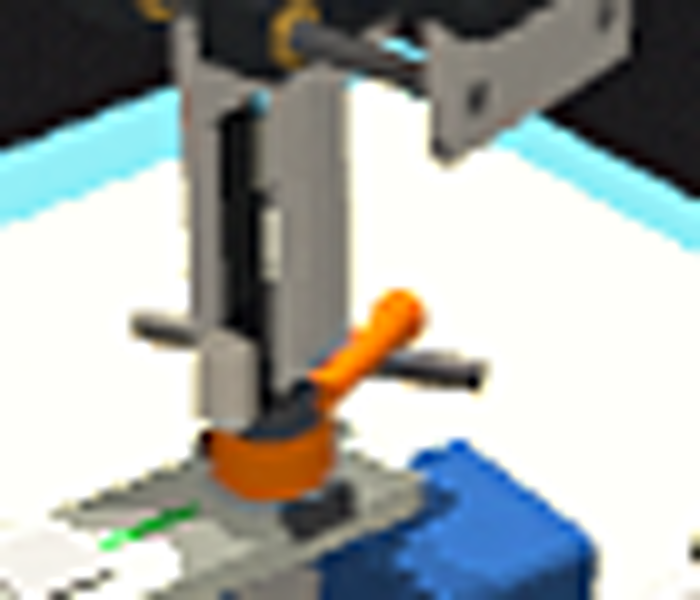

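The white end has come round to about (228,380), with the green line at about (150,527), and the lever has stayed put. About 16° to go, then release, lift and look.

>>> {"name": "step_arm", "arguments": {"claw": [10, 10, 10, 10, 10, 10, 10, 10], "travel": [[0, 0, 0], [0, 0, 0], [0, 0, 0], [0, 0, 0], [0, 0, 0], [0, 0, 0], [0, 0, 0], [0, 0, 0]], "turn": [-3, -3, -3, -3, -2, -2, 0, 0]}}

```text
clock: 20.23
position: [0.5145, -0.0271, 0.2122]
tool_rot: [[0.961, 0.276, 0.001], [0.276, -0.961, -0.001], [0.001, 0.001, -1.0]]
wrist_force: [3.7, -2.3, -4.7]
gripper_width: 0.0145
gripper_force: 30.0
```

>>> {"name": "step_arm", "arguments": {"claw": [18, 24, 30, 36, 40, 44, 44, 44], "travel": [[0, 0, 0], [0, 0, 0], [0, 0, 0], [0, 0, 10], [0, 0, 20], [0, 0, 30], [0, 0, 30], [0, 0, 20]], "turn": [0, 0, 0, 0, 0, 0, 0, 0]}}

```text
clock: 20.9
position: [0.5144, -0.0272, 0.3257]
tool_rot: [[0.962, 0.274, 0.003], [0.274, -0.962, 0.0], [0.003, 0.001, -1.0]]
wrist_force: [0.3, -0.5, -0.7]
gripper_width: 0.044
gripper_force: 0.0
```

>>> {"name": "step_arm", "arguments": {"claw": [44, 44, 44, 44, 44, 44, 44, 44], "travel": [[0, 35, 0], [0, 35, 0], [0, 35, 0], [0, 35, 0], [0, 35, 0], [0, 35, 0], [0, 35, 0], [0, 35, 0]], "turn": [7, 7, 7, 7, 7, 7, 7, 7]}}

```text
clock: 21.57
position: [0.5134, 0.255, 0.3234]
tool_rot: [[0.305, 0.952, 0.0], [0.952, -0.305, 0.0], [0.0, 0.0, -1.0]]
wrist_force: [0.6, 0.2, 0.6]
gripper_width: 0.0438
gripper_force: 0.0
```

Run:
```python
from h import *
s=bot.read_state(); y=s['tool_rot'][:,1]; print(s['position'].round(4),np.degrees(np.arctan2(y[1],y[0])),s['clock'])
a=cams.get_image('top'); b=cams.get_image('side')
ca=cv2.resize(a['img'][180:250,235:300],(520,560),interpolation=cv2.INTER_CUBIC)
cb=cv2.resize(b['img'][160:200,225:265],(280,280),interpolation=cv2.INTER_CUBIC)
o=np.zeros((560,800,3),np.uint8); o[:,:520]=ca; o[:280,520:]=cb
cv2.imwrite('pics/c8.png',o); np.savez('look.npz',a=a['img'],b=b['img'],az=a['range_z'],bz=b['range_z'])
```

```text
[0.5134 0.255  0.3234] -17.73698024053445 21.5667
```

View pics/c8.png

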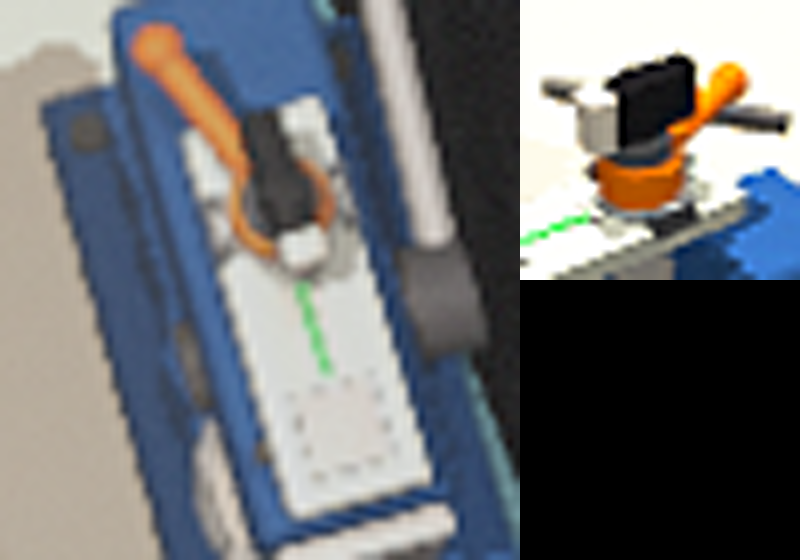

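The top view shows the knob's white end at about (300,247), its black end at about (265,118), and the green line running (300,283) to (327,372), all close to one direction. The ball is at about (158,45). I'll check the angle numerically and locate the ball in both views.

Run:
```python
from h import *
f=np.load('look.npz'); a=cams.get_image('top'); b=cams.get_image('side')
def ang(v): return np.degrees(np.arctan2(v[1],v[0]))
for n,d in(('top',a),('side',b)):
    h=cv2.cvtColor(d['img'],cv2.COLOR_BGR2HSV); v,u=np.nonzero(d['range_z']>0); C=cloud(d,np.ones(h.shape[:2],bool))
    m=(C[:,2]>(.243 if n=='top' else .2465))&(C[:,2]<.256)&(np.hypot(C[:,0]-.515,C[:,1]+.031)<.034)
    R=np.array([ray(d,x,y,.2497)[:2] for x,y in zip(u[m],v[m])])*1000
    r=cv2.minAreaRect(R.astype(np.float32)); ev=np.linalg.svd(R-R.mean(0))[2][0]
    print(n,'knob',len(R),R.mean(0).round(1),'pca',ang(ev).round(1)%180,[np.round(q,1) for q in r])
    s=C[:,2]; k=(abs(s-.2)<.004)&(d['img'][v,u].min(1)>150)&(np.hypot(C[:,0]-.515,C[:,1]+.031)<.11)
    R=np.array([ray(d,x,y,.2)[:2] for x,y in zip(u[k],v[k])])*1000
    if len(R)>20: r=cv2.minAreaRect(R.astype(np.float32)); print(' arm',len(R),[np.round(q,1) for q in r])
    o=(h[...,0]>5)&(h[...,0]<20)&(h[...,1]>150)&(h[...,2]>70)
    o[:160]=0;o[260:]=0;o[:,:225]=0;o[:,300:]=0; vv,uu=np.nonzero(o)
    P=np.array([ray(d,x,y,.216)[:2] for x,y in zip(uu,vv)])*1000; rr=P-[514.5,-31.5]; q=P[np.hypot(*rr.T)>50]; print(' ball',len(q),q.mean(0).round(1), 'lever',ang(q.mean(0)-[514.5,-31.5]))
```

```text
top knob 120 [513.9 -29. ] pca 17.400000000000006 [array([514.4, -29.4]), array([48.3, 14. ]), np.float64(17.5)]
 arm 529 [array([486.2, -36.1]), array([120.9,  43.9]), np.float64(15.2)]
 ball 27 [560.2   6.9] lever 40.0326506569819
side knob 60 [514.  -33.1] pca 18.19999999999999 [array([513.7, -33.5]), array([47.9, 16.9]), np.float64(15.5)]
 arm 344 [array([485.1, -37.2]), array([121.9,  51.3]), np.float64(15.3)]
 ball 12 [562.    2.1] lever 35.276089087835835
```

The knob reads about 17.4° by camera and 16° by gripper yaw, against about 15.5° for the arm, so it is on the line to within about 2°. The retightening also tends to drag it clockwise. Now back over the ball to swing the lever clockwise.

>>> {"name": "step_arm", "arguments": {"claw": [44, 44, 44, 44, 44, 44, 44, 44], "travel": [[7, -35, 0], [7, -35, 0], [7, -35, 0], [7, -35, 0], [7, -35, 0], [7, -35, 0], [6, -35, 0], [0, 0, 0]], "turn": [-5, -5, -5, -5, -5, -5, -4, 0]}}

```text
clock: 22.43
position: [0.5613, -0.0033, 0.3241]
tool_rot: [[0.8, 0.6, 0.002], [0.6, -0.8, -0.006], [-0.002, 0.006, -1.0]]
wrist_force: [-0.0, -0.8, 0.9]
gripper_width: 0.044
gripper_force: 0.0
```

>>> {"name": "step_arm", "arguments": {"claw": [44, 44, 44, 44, 44, 44, 44, 44], "travel": [[0, 0, 0], [0, 0, -20], [0, 0, -20], [0, 0, -20], [0, 0, -15], [0, 0, -10], [0, 0, 0], [0, 0, 0]], "turn": [0, 0, 0, 0, 0, 0, 0, 0]}}

```text
clock: 23.1
position: [0.5618, 0.0087, 0.2377]
tool_rot: [[0.789, 0.615, -0.0], [0.615, -0.789, 0.0], [-0.0, -0.0, -1.0]]
wrist_force: [-0.3, -0.7, 0.8]
gripper_width: 0.0438
gripper_force: 0.0
```

Run:
```python
from h import *
b=cams.get_image('side'); s=bot.read_state(); y=s['tool_rot'][:,1]; print(s['position'].round(4),np.degrees(np.arctan2(y[1],y[0])),s['clock'],s['joint_positions'].round(0))
C=cloud(b,np.ones(b['img'].shape[:2],bool)); v,u=np.nonzero(b['range_z']>0); h=cv2.cvtColor(b['img'],cv2.COLOR_BGR2HSV)[v,u]
m=(h[:,0]>5)&(h[:,0]<20)&(h[:,1]>150)&(h[:,2]>60)&(np.hypot(C[:,0]-.514,C[:,1]+.031)>.045)&(np.hypot(C[:,0]-.514,C[:,1]+.031)<.075)
L=(C-s['position'])@s['tool_rot']*1000
print('ball in tool frame',m.sum(),np.median(L[m],0).round(1),L[m].min(0).round(1),L[m].max(0).round(1))
tool(b,s,range(-48,0,8))
```

```text
[0.5624 0.0085 0.2382] -52.077223558567866 23.15 [-30.  30.  42.  98. -23.  60. -33.]
ball in tool frame 31 [-9.2  4.6 19.8] [ -34.3  -37.6 -147.2] [ 0.3 48.1 25.3]
-48 23 x -11.0 8.0 y [-30. -26.  26.  37.  37.]
-40 22 x -12.0 10.0 y [-31. -26.   3.  36.  38.]
-32 23 x -11.0 10.0 y [-30. -24. -19.  36.  37.]
-24 12 x -11.0 8.0 y [-28. -24. -20.  22.  28.]
```

>>> {"name": "step_arm", "arguments": {"claw": [44, 44, 44, 44, 44, 44, 44, 44], "travel": [[-2.7, -4.7, 0], [0, 0, 0], [0, 0, -10], [0, 0, -12], [0, 0, -12], [0, 0, -10], [0, 0, -7], [0, 0, 0]], "turn": [0, 0, 0, 0, 0, 0, 0, 0]}}

```text
clock: 23.82
position: [0.5582, 0.0039, 0.1848]
tool_rot: [[0.789, 0.614, -0.003], [0.614, -0.789, -0.0], [-0.002, -0.002, -1.0]]
wrist_force: [0.5, -0.1, -0.5]
gripper_width: 0.0441
gripper_force: 0.0
```

Run:
```python
from h import *
b=cams.get_image('side'); s=bot.read_state(); print(s['position'].round(4),s['wrist_force'].round(2))
cv2.imwrite('pics/c9.png',cv2.resize(b['img'][140:200,215:285],(700,600),interpolation=cv2.INTER_CUBIC))
tool(b,s,range(-48,0,8))
```

```text
[0.5588 0.0037 0.1857] [-0.81  0.    0.4 ]
-48 20 x -11.0 6.0 y [-30. -22.  30.  36.  37.]
-40 15 x -10.0 8.0 y [-31. -28.  25.  36.  37.]
-32 29 x -20.0 9.0 y [-4.  0.  5. 33. 37.]
-24 6 x -9.0 7.0 y [ 4.  4. 25. 29. 31.]
```

The descent met no contact, so the ball is straddled. Sweeping clockwise.

>>> {"name": "step_arm", "arguments": {"claw": [44, 44, 44, 44, 44, 44, 44, 44], "travel": [[4, -3, 0], [4, -3, 0], [3, -3, 0], [1, -2.9, 0], [0.9, -3, 0], [0.7, -3, 0], [0.6, -3, 0], [0.4, -3, 0]], "turn": [0, 0, 0, -3, -3, -3, -3, -3]}}

```text
clock: 24.53
position: [0.5744, -0.0204, 0.1868]
tool_rot: [[0.922, 0.387, 0.001], [0.387, -0.922, 0.001], [0.001, -0.0, -1.0]]
wrist_force: [-0.2, 0.3, -0.1]
gripper_width: 0.0437
gripper_force: 0.5
```

>>> {"name": "step_arm", "arguments": {"claw": [44, 44, 44, 44, 44, 44, 44, 44], "travel": [[0.3, -3.1, 0], [0.1, -3.2, 0], [-0.1, -3.2, 0], [-0.3, -3.1, 0], [-0.4, -3.1, 0], [0, 0, 0], [0, 0, 0], [0, 0, 0]], "turn": [-3, -3, -3, -3, -3, 0, 0, 0]}}

```text
clock: 25.2
position: [0.574, -0.036, 0.1866]
tool_rot: [[0.99, 0.139, 0.001], [0.139, -0.99, -0.0], [0.001, 0.0, -1.0]]
wrist_force: [0.2, 0.0, 0.2]
gripper_width: 0.044
gripper_force: 0.3
```

>>> {"name": "step_arm", "arguments": {"claw": [44, 44, 44, 44, 44, 44, 44, 44], "travel": [[-0.5, -3.1, 0], [-0.7, -3.1, 0], [-0.8, -3, 0], [-1, -3, 0], [-1.1, -2.9, 0], [0, 0, 0], [0, 0, 0], [0, 0, 0]], "turn": [-3, -3, -3, -3, -3, 0, 0, 0]}}

```text
clock: 25.87
position: [0.5697, -0.0486, 0.1865]
tool_rot: [[0.993, -0.121, 0.0], [-0.121, -0.993, 0.003], [-0.0, -0.003, -1.0]]
wrist_force: [-0.5, 5.2, 3.6]
gripper_width: 0.0443
gripper_force: 2.6
```

>>> {"name": "step_arm", "arguments": {"claw": [44, 44, 44, 44, 44, 44, 44, 44], "travel": [[-0.4, -1, 0], [-0.4, -1, 0], [-0.4, -0.9, 0], [-0.4, -0.9, 0], [0, 0, 0], [0, 0, 0], [0, 0, 0], [0, 0, 0]], "turn": [-1, -1, -1, -1, 0, 0, 0, 0]}}

```text
clock: 26.53
position: [0.5682, -0.0513, 0.1865]
tool_rot: [[0.982, -0.189, 0.0], [-0.189, -0.982, 0.005], [-0.001, -0.005, -1.0]]
wrist_force: [-0.4, 7.2, 3.9]
gripper_width: 0.0439
gripper_force: 3.5
```

```bash
cat > f.py <<'E'
from h import *
s=bot.read_state(); y=s['tool_rot'][:,1]; F=s['wrist_force']; r=s['position'][:2]-[.5142,-.0268]; bl=r-.014*y[:2]
print('clock',s['clock'],'pos',s['position'].round(4),'F',F.round(2),'along -y',(-F@y).round(2),'yaw',np.degrees(np.arctan2(y[1],y[0])).round(1),'ball',(bl*1000).round(1),np.degrees(np.arctan2(bl[1],bl[0])).round(1),'gf',s['gripper_force'])
E
python3 f.py
```

```text
clock 26.5333 pos [ 0.5682 -0.0513  0.1865] F [-0.43  7.23  3.94] along -y 7.04 yaw -100.9 ball [ 56.7 -10.7] -10.7 gf 3.5049355030059814
```

>>> {"name": "step_arm", "arguments": {"claw": [44, 44, 44, 44, 44, 44, 44, 44], "travel": [[-0.4, -0.9, 0], [-0.4, -0.9, 0], [-0.4, -0.9, 0], [0, 0, 0], [0, 0, 0], [0, 0, 0], [0, 0, 0], [0, 0, 0]], "turn": [-1, -1, -1, 0, 0, 0, 0, 0]}}

```text
clock: 27.2
position: [0.567, -0.0533, 0.1865]
tool_rot: [[0.971, -0.24, -0.0], [-0.24, -0.971, 0.006], [-0.002, -0.006, -1.0]]
wrist_force: [-0.9, 8.4, 5.1]
gripper_width: 0.0445
gripper_force: 3.9
```

```bash
python3 f.py
```

```text
clock 27.2 pos [ 0.567  -0.0533  0.1865] F [-0.87  8.45  5.08] along -y 8.02 yaw -103.9 ball [ 56.1 -12.9] -13.0 gf 3.944159746170044
```

>>> {"name": "step_arm", "arguments": {"claw": [44, 44, 44, 44, 44, 44, 44, 44], "travel": [[-0.5, -0.9, 0], [-0.5, -0.9, 0], [-0.5, -0.9, 0], [0, 0, 0], [0, 0, 0], [0, 0, 0], [0, 0, 0], [0, 0, 0]], "turn": [-1, -1, -1, 0, 0, 0, 0, 0]}}

```text
clock: 27.87
position: [0.5656, -0.0554, 0.1865]
tool_rot: [[0.957, -0.29, -0.0], [-0.29, -0.957, 0.007], [-0.002, -0.007, -1.0]]
wrist_force: [-0.2, 9.4, 4.0]
gripper_width: 0.044
gripper_force: 4.4
```

```bash
python3 f.py
```

```text
clock 27.8667 pos [ 0.5656 -0.0554  0.1865] F [-0.22  9.45  3.99] along -y 9.0 yaw -106.9 ball [ 55.5 -15.2] -15.3 gf 4.392130225896835
```

>>> {"name": "step_arm", "arguments": {"claw": [44, 44, 44, 44, 44, 44, 44, 44], "travel": [[0, 0, 0], [0, 0, 0], [0, 0, 0], [0, 0, 0], [0, 0, 0], [0, 0, 0], [0, 0, 0], [0, 0, 0]], "turn": [0, 0, 0, 0, 0, 0, 0, 0]}}

```text
clock: 28.53
position: [0.5656, -0.0554, 0.1865]
tool_rot: [[0.957, -0.29, -0.0], [-0.29, -0.957, 0.007], [-0.002, -0.007, -1.0]]
wrist_force: [-0.6, 9.3, 5.1]
gripper_width: 0.044
gripper_force: 4.4
```

```bash
python3 f.py
```

```text
clock 28.5333 pos [ 0.5656 -0.0554  0.1865] F [-0.63  9.32  5.06] along -y 8.77 yaw -106.9 ball [ 55.5 -15.2] -15.3 gf 4.391853511333466
```

About 9 N held square on the ball. Now back off into the gap and lift away.

>>> {"name": "step_arm", "arguments": {"claw": [44, 44, 44, 44, 44, 44, 44, 44], "travel": [[0.6, 1.9, 0], [1, 3, 0], [1.2, 4, 0], [1.2, 4, 0], [0.9, 3, 0], [0, 0, 0], [0, 0, 8], [0, 0, 12]], "turn": [0, 0, 0, 0, 0, 0, 0, 0]}}

```text
clock: 29.2
position: [0.5692, -0.0446, 0.2063]
tool_rot: [[0.956, -0.295, -0.002], [-0.295, -0.956, -0.001], [-0.002, 0.001, -1.0]]
wrist_force: [0.0, -0.1, 0.4]
gripper_width: 0.0442
gripper_force: 0.0
```

>>> {"name": "step_arm", "arguments": {"claw": [44, 44, 44, 44, 44, 44, 44, 44], "travel": [[0, 0, 20], [0, 0, 30], [0, 0, 30], [0, 0, 30], [0, 10, 10], [0, 30, 0], [0, 35, 0], [0, 35, 0]], "turn": [0, 0, 0, 0, 0, 0, 0, 0]}}

```text
clock: 29.87
position: [0.5698, 0.0664, 0.3273]
tool_rot: [[0.955, -0.296, 0.001], [-0.296, -0.955, 0.001], [0.001, -0.001, -1.0]]
wrist_force: [0.3, 0.8, -0.1]
gripper_width: 0.044
gripper_force: 0.0
```

>>> {"name": "step_arm", "arguments": {"claw": [44, 44, 44, 44, 44, 44, 44, 44], "travel": [[0, 35, 0], [0, 35, 0], [0, 35, 0], [0, 35, 0], [0, 35, 0], [0, 25, 0], [0, 10, 0], [0, 0, 0]], "turn": [0, 0, 0, 0, 0, 0, 0, 0]}}

```text
clock: 30.53
position: [0.5693, 0.2786, 0.3257]
tool_rot: [[0.957, -0.289, -0.001], [-0.289, -0.957, -0.0], [-0.0, 0.001, -1.0]]
wrist_force: [-0.7, -0.6, -1.3]
gripper_width: 0.044
gripper_force: 0.0
```

```bash
python3 - <<'E'
from h import *
def ang(v): return np.degrees(np.arctan2(v[1],v[0]))
for n in('top','side'):
    d=cams.get_image(n)
    h=cv2.cvtColor(d['img'],cv2.COLOR_BGR2HSV); v,u=np.nonzero(d['range_z']>0); C=cloud(d,np.ones(h.shape[:2],bool))
    m=(C[:,2]>(.243 if n=='top' else .2465))&(C[:,2]<.256)&(np.hypot(C[:,0]-.515,C[:,1]+.031)<.034)
    R=np.array([ray(d,x,y,.2497)[:2] for x,y in zip(u[m],v[m])])*1000
    r=cv2.minAreaRect(R.astype(np.float32)); ev=np.linalg.svd(R-R.mean(0))[2][0]
    I=d['img'][v,u].max(1)[m]; w=R[I>170].mean(0)-R[I<70].mean(0)
    print(n,'knob',len(R),R.mean(0).round(1),'pca',ang(ev).round(1)%180,[np.round(q,1) for q in r],'white dir',ang(w).round(1)%360)
    o=(h[...,0]>5)&(h[...,0]<20)&(h[...,1]>150)&(h[...,2]>70)
    o[:160]=0;o[260:]=0;o[:,:225]=0;o[:,300:]=0; vv,uu=np.nonzero(o)
    P=np.array([ray(d,x,y,.216)[:2] for x,y in zip(uu,vv)])*1000; rr=P-[514.5,-30.5]; q=P[np.hypot(*rr.T)>50]; print(' ball',len(q),q.mean(0).round(1), 'lever',ang(q.mean(0)-[514.5,-30.5]))
E
python3 f.py
```

```text
top knob 120 [514. -29.] pca 17.5 [array([514.4, -29.4]), array([48.3, 14. ]), np.float64(17.5)] white dir 198.1
 ball 32 [572.1 -41.9] lever -11.219473615224832
side knob 60 [513.4 -33.4] pca 21.400000000000006 [array([514.3, -33.2]), array([47.7, 15.3]), np.float64(23.6)] white dir 189.2
 ball 19 [569.9 -46.9] lever -16.44370788990714
clock 30.6333 pos [0.5701 0.2736 0.3266] F [ 0.48 -0.08 -0.25] along -y 0.06 yaw -107.2 ball [ 60.  313.8] 79.2 gf 0.0
```

```bash
python3 -c "
from h import *
print(order.job_done())"
```

```text
the job is handed in; nothing more can be done
None
```

The job is handed in: the nut broke loose at about 17 N, the knob's white end is within about 2° of the green line, and the nut was retightened with about 9 N on the ball, with the gripper clear at 30.6 s. I viewed 11 pictures, one over the limit of 10.

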